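# Clip a servo into a printed arm base and pull-test it

### The arm

A 6-joint arm with a two-finger parallel gripper is mounted at the origin on the work surface. World frame = base frame: x ahead of the robot, y to its left, z up, the work surface at z = 0. Lengths are in mm, angles in rad, forces in N, time in s.
With the tool pointing down it reaches from about 350 to 775 mm from the base axis. Payload 7.3 kg.
Tool frame: the origin (TCP) lies at the very end of the fingers, on their centre line; the grasp point (between the pads) lies 19 mm behind it; x points along the fingers, z is the direction in which the jaws open and shut, and the axes are right-handed (so a half turn about x gives the same grasp; the last joint's range is limited). The gripper opens to 92 mm and grips with 3 to 60 N. Pads are 19 mm wide; open, the fingers measure 130 mm over their backs; the gripper's body (75 mm by 190 mm) begins 47 mm behind the grasp point.
Start: joints at [1.18, 0.342, 1.524, -0, 1.275, -0.146], TCP at [127.224, 509.371, 226.741] pointing down, gripper open.
Joint ranges: [-2.53, 2.53], [-0.77, 2.02], [0.04, 2.7], [-1, 4.14], [0.28, 2.66], [-3.11, 3.11]. Speed limits (rad/s): [2.57, 2.57, 3.14, 3.14, 3.14, 3.14].

### API

Orientations are given as [roll, pitch, yaw] about the fixed x, y, z axes, in that order (R = Rz(yaw) Ry(pitch) Rx(roll)).
In Python, from plant import * gives the robot as it stands.
- The arm moves only by the tool carry_out, never from a script. Its argument "rows" is a list of rows, each a list of 4 numbers: the shift along the world's x, y, z in mm, then the turn about the world's z in degrees. In form: [[x, y, z, twist], ...]. A call has 1 to 20 rows; each row is the pose to reach, as a shift and turn from the pose measured when the call began; what a row does not reach only later rows make up. A row lasts 1/12 s, in which the tool goes at most 41.7 mm and 7.16 degrees, less where a joint would pass 70% of its speed; a pose out of reach is approached as far as the arm can. A call with a gripper value outside its range is refused whole. "hand" is the finger opening in mm, from 0 to 91.8, set as the call begins (left out, the last holds). The fingers move at their own pace and stop on an object; the grip force is fixed at half the most. Time passes only in rows, so rows that repeat a pose let the fingers close. It gives the time, the measured TCP pose, the force and the opening at its end, in the units of the state.
- get_obs(): the state, without advancing time (a new reading comes with each control period).
- capture(name): name is "scene" or "top" or "wrist"; returns the picture (400x640x3 uint8, red, green, blue); there is no depth.
- camera_info(name): a dict with "camera_matrix" (3x3 intrinsics, pixels), "pose" (4x4, takes a point from camera to world coordinates); the wrist camera has in their place "mount" (4x4, takes a point from camera to tool coordinates, whose origin is the TCP and whose axes are the tool frame's). Camera axes: x right, y down, z forward; pixel columns grow to the right and rows downward; lengths in mm; the calibration is good to about 2 mm. A picture is of the moment at which its call begins: read the wrist's pose just before it. camera_info takes no time and is no camera call.
- close_job(): hands the job in, once; it reports no verdict.
The state is a dict: "time": time; "joint_positions": joint angles; "dq": joint speeds; "tau": joint torques, N m; "tool_pos": TCP position; "tcp_rot": TCP orientation; "contact_force": force on the tool from outside, world axes, zero at the start; "moment": the same for the moment, N m; "grip_width": finger opening in mm.
Only numpy, scipy, OpenCV 4.12 (cv2) and the standard library are available. Lean on these libraries where they do the work, as an engineer would, in place of code of your own. Each camera call takes 0.05 s, during which the arm holds its last target. There are 200 camera calls.

### The job

Fit the loose black servo into the clip-in cradle on the orange robot-arm base, its output shaft over the middle of the drum, pressing it straight down firmly, without slamming it, until both clips click over its ears and it is fully home. Then take it by the case and tug it straight up with a steady 10 N for one second (5 N would prove nothing, 16 N is overdoing it) to confirm that both clips hold it. Let go and leave it upright and fully home, and leave the other parts on the table where they lie.

Things in the scene. Friction and masses are not known exactly. Their poses are not given: they have to be found in the camera images.
- servo: Loose hobby servo, black plastic, standing on the table; about 55 g. Case 40 (x) x 20 (y) x 37 (z) mm, its lowest 3 mm tapered in by 1.5 mm a side; grip it across the 20 mm, on its long sides. An ear sticks out 7.25 mm from each short end (54.5 mm over both, 18 wide), 26.5 to 29 mm up. Origin: centre of the underside, z up; the output shaft is 10 mm off the centre towards +x.
- shaft (a point): Tip of the servo's brass output shaft (6 mm thick), 43 mm above the servo's underside and 10 mm from its centre towards +x.
- base: Robot-arm base, orange printed plastic, on a 130 x 130 mm plywood board fixed to the table by suction feet: a slotted drum 100 mm across with a flat deck 75 mm above its origin. Origin: on the drum's axis, 0 to 6 mm above the table as the feet squash, z up, x along the cradle on the deck. The cradle's end walls rise 29.5 mm above the deck, 42.4 mm apart; the servo's ears come to rest on them.
- pocket (a point): Where the centre of the servo's underside lies when fully home: 3 mm above the deck, 10 mm from the drum's axis towards the base's -x. Axes as the base's; home, the servo's +x is along them. Corner ribs 25.5 mm high, 22.4 mm apart, guide the case with 1.2 mm to spare all round; between them the long sides are open, 30 mm long, down to the deck.
- clip_shaft: Springy orange snap clip at the cradle's +x end, 12 mm wide; origin at its root, 2 mm above the deck, 30.5 mm from the pocket. Its nose hooks 3 mm in over the ear, 33 to 44 mm above the deck. The ears meet the noses about 10 mm before home; 10 to 15 N spreads both clips, which click back at home. Pulled up, the servo has about 0.6 mm of play, then gives 0.05 mm per N, and comes out above 20 N.
- clip_tail: The same snap clip, mirrored, at the cradle's -x end.
- link: Bystander, loose: flat orange printed arm link, 120 x 30 x 5 mm with round eyes, origin at its centre on the table.
- disc: Bystander, loose: flat round orange hub plate, 50 mm across, 5 mm thick, origin at its centre on the table.
- bracket: Bystander, loose: small orange printed bracket with a round eye, 36 x 30 mm, 41 mm high, origin under its centre.
- driver: Bystander, loose: screwdriver, 160 mm long, lying on the table, origin under its middle, handle to -x.
Mind the look-alikes: they are no part of the job. There is more than one size of the servo; the one meant has the size given above.

How it is judged:
By the outcome, as a careful person would: the job done as asked, in the order asked, and still so for the second after the job is handed in, with the robot touching nothing.
It also fails if it takes over 72 s, if anything falls off the work surface, if the arm or the gripper's body presses on something with over 40 N, if the wrist force passes 120 N, or if a joint passes its speed limit or range.

## Working session

There is one attempt and no reset: what is moved stays moved. The work goes in short steps, Python scripts to look and compute and a tool call to move; the robot and the scene stay as the last step left them, time stands still between calls to the robot, and variables do not carry over. Pictures are saved under pics/ and viewed, about 8 in all and at most 12, crops included, and the job is handed in when it is done.

Besides the shell and the picture viewer there is one more tool, called after "Emit:" as a command line: name --pt "numbers of a row" for each row, then --argument value for the rest. carry_out: Moves the arm, as the interface text tells. Its arguments: {"type":"object","properties":{"rows":{"type":"array"},"hand":{"type":"number"}},"required":["rows"]}

```bash
mkdir -p pics; ls
python3 - <<'E'
from plant import *
import cv2,numpy as np
o=get_obs();print({k:np.round(v,3).tolist() for k,v in o.items()})
for n in ("scene","top","wrist"):
    i=camera_info(n);print(n,{k:np.round(v,3).tolist() for k,v in i.items() if not isinstance(v,str)})
a=capture("top");b=capture("scene")
cv2.imwrite("pics/top.png",a[...,::-1]);cv2.imwrite("pics/scene.png",b[...,::-1])
E
```

```text
pics
{'time': 0.0, 'joint_positions': [1.18, 0.343, 1.525, -0.0, 1.275, -0.146], 'dq': [-0.001, -0.001, -0.002, -0.001, -0.0, -0.002], 'tau': [0.003, -43.125, -24.422, 0.072, 0.056, -0.0], 'tool_pos': [127.057, 508.975, 226.059], 'tcp_rot': [2.996, 1.569, -1.961], 'contact_force': [0.174, 0.545, -0.036], 'moment': [0.026, -0.006, -0.007], 'grip_width': 91.882}
scene {'camera_matrix': [[425.169, 0.0, 311.999], [0.0, 425.169, 195.992], [0.0, 0.0, 1.0]], 'pose': [[0.839, 0.403, -0.367, 894.291], [0.544, -0.595, 0.591, -571.299], [0.02, -0.695, -0.719, 693.973], [0.0, 0.0, 0.0, 1.0]]}
top {'camera_matrix': [[442.117, 0.0, 325.4], [0.0, 442.117, 200.367], [0.0, 0.0, 1.0]], 'pose': [[-0.021, -0.993, 0.112, 469.506], [-1.0, 0.022, 0.007, -85.957], [-0.01, -0.112, -0.994, 1013.266], [0.0, 0.0, 0.0, 1.0]]}
wrist {'camera_matrix': [[285.966, 0.0, 319.192], [0.0, 285.966, 198.265], [0.0, 0.0, 1.0]], 'mount': [[-0.001, -0.286, 0.958, -158.082], [0.002, -0.958, -0.286, 77.607], [1.0, 0.002, 0.001, -0.268], [0.0, 0.0, 0.0, 1.0]]}
```

View pics/top.png

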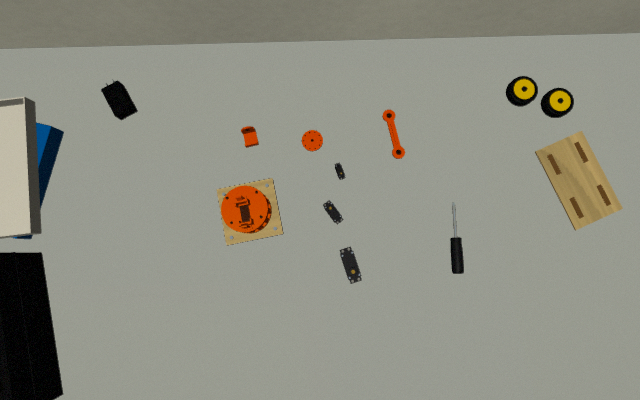

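View pics/scene.png

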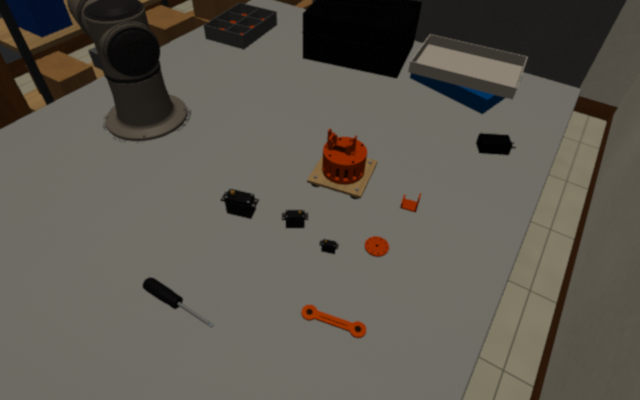

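Dark servo look-alikes in top view: large (350,265), middle (333,211), small (340,171). I'll measure each of them and the board and cradle.

```bash
cat > h.py <<'E'
from plant import *
import cv2,numpy as np
from scipy.spatial.transform import Rotation as R
def cam(n,o=None):
    i=camera_info(n);K=np.array(i["camera_matrix"])
    if n!="wrist": return K,np.array(i["pose"])
    T=np.eye(4);T[:3,:3]=R.from_euler("xyz",o["tcp_rot"]).as_matrix();T[:3,3]=o["tool_pos"]
    return K,T@np.array(i["mount"])
def plane(c,uv,z):
    K,P=c;uv=np.atleast_2d(uv).astype(float)
    d=np.c_[uv,np.ones(len(uv))]@np.linalg.inv(K).T@P[:3,:3].T
    return P[:3,3]+d*((z-P[2,3])/d[:,2])[:,None]
def proj(c,p):
    K,P=c;q=(np.atleast_2d(p)-P[:3,3])@P[:3,:3]@K.T
    return q[:,:2]/q[:,2:]
E
python3 - <<'E'
from h import *
im=cv2.imread("pics/top.png");c=cam("top")
g=im.max(2)
m=(g<75).astype(np.uint8)
n,l,s,ce=cv2.connectedComponentsWithStats(m)
for k in range(1,n):
    if 40<s[k,4]<1500 and 300<ce[k,0]<380 and 140<ce[k,1]<300:
        pts=np.argwhere(l==k)[:,::-1].astype(np.float32)
        w=plane(c,pts,29)[:,:2].astype(np.float32)
        print(s[k],ce[k],cv2.minAreaRect(w))
hsv=cv2.cvtColor(im,cv2.COLOR_BGR2HSV)
m=cv2.inRange(hsv,(10,60,80),(25,200,255));m[:, :200]=0;m[:,300:]=0;m[:170]=0;m[260:]=0
pts=np.argwhere(m)[:,::-1];print("board",cv2.minAreaRect(plane(c,pts,15)[:,:2].astype(np.float32)))
m=cv2.inRange(hsv,(0,180,60),(9,255,255));m[:, :210]=0;m[:,290:]=0;m[:170]=0;m[260:]=0
pts=np.argwhere(m)[:,::-1];print("drum",cv2.minEnclosingCircle(plane(c,pts,75)[:,:2].astype(np.float32)))
a=cv2.resize(im[150:290,300:380],None,fx=4,fy=4,interpolation=cv2.INTER_CUBIC)
b=cv2.resize(im[170:255,210:295],None,fx=5,fy=5,interpolation=cv2.INTER_CUBIC)
o=np.zeros((560,760,3),np.uint8);o[:,:320]=a;o[:425,330:755]=b
cv2.imwrite("pics/crop1.png",o)
E
```

```text
[335 163  10  16  95] [339.26315789 170.69473684] ((646.7098999023438, -111.59151458740234), (36.269779205322266, 14.559600830078125), 18.835206985473633)
[323 201  20  23 183] [332.62295082 212.12021858] ((553.8146362304688, -94.14222717285156), (52.78702163696289, 20.283802032470703), 34.19495391845703)
[340 247  21  37 377] [350.0928382  264.34217507] ((436.614013671875, -130.242431640625), (76.48921203613281, 27.95195960998535), 16.975374221801758)
board ((561.7073974609375, 95.07756805419922), (130.99380493164062, 131.0382537841797), 10.253783226013184)
drum ((559.4624633789062, 89.98092651367188), 50.739505767822266)
```

View pics/crop1.png

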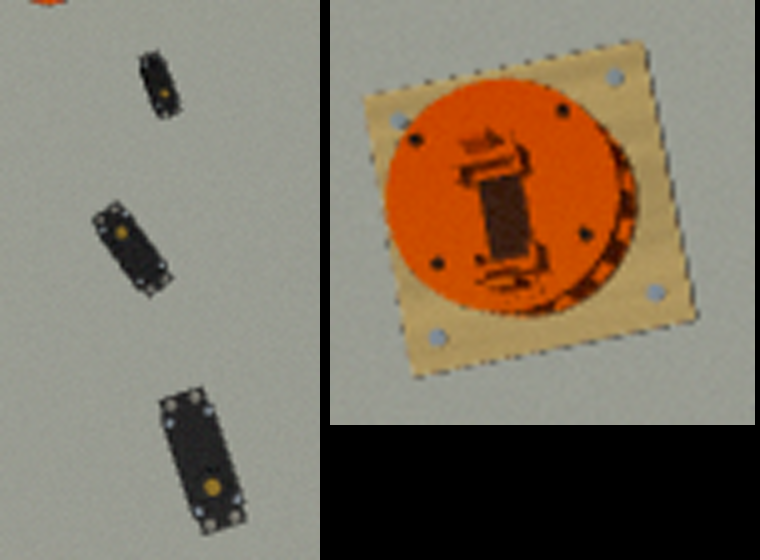

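The middle servo at (333,211) measures 53 x 20 mm over the ears, which matches 54.5 x 18–20. The large one is 76 mm and the small one 36 mm. Its shaft points up-left in the image, so its yaw is about +34°. The cradle's yaw is about +10°, with the pocket on the drum's -x side. Next I'll work out the approach.

Run:
```python
from h import *
o=get_obs();M=R.from_euler("xyz",o["tcp_rot"]).as_matrix();print(M.round(3))
P=cam("wrist",o)[1];print(P.round(3))
print("jaw yaw",np.degrees(np.arctan2(M[1,2],M[0,2])))
```

```text
[[-0.001 -0.97   0.242]
 [-0.001  0.242  0.97 ]
 [-1.     0.    -0.001]]
[[ 2.40000e-01  9.30000e-01  2.77000e-01  5.17990e+01]
 [ 9.71000e-01 -2.30000e-01 -6.90000e-02  5.27772e+02]
 [-1.00000e-03  2.85000e-01 -9.58000e-01  3.84214e+02]
 [ 0.00000e+00  0.00000e+00  0.00000e+00  1.00000e+00]]
jaw yaw 75.97419225952056
```

Emit:
carry_out --pt "36 -51 0 4" --pt "72 -102 0 8" --pt "108 -153 0 12" --pt "144 -204 0 16" --pt "180 -255 0 20" --pt "216 -306 0 24" --pt "252 -357 0 28" --pt "288 -408 0 32" --pt "324 -459 -5 36" --pt "360 -510 -15 40" --pt "395 -558 -25 44" --pt "420 -593 -40 48" --pt "427 -603 -55 48" --pt "427 -603 -66 48" --pt "427 -603 -66 48" --pt "427 -603 -66 48"

```text
time: 1.43
tool_pos: [510.1, -33.3, 177.5]
tcp_rot: [2.703, 1.57, -1.417]
contact_force: [0.5, 0.9, 1.3]
grip_width: 91.8
```

Run:
```python
from h import *
o=get_obs();c=cam("wrist",o);im=capture("wrist")[...,::-1].copy()
print(o["time"],o["tool_pos"],o["tcp_rot"]);np.save("o1.npy",o,allow_pickle=True)
cv2.imwrite("pics/w1.png",im)
```

```text
1.4333 [510.09014836 -33.25868163 177.5468352 ] [ 2.70278925  1.56975264 -1.41715699]
```

View pics/w1.png

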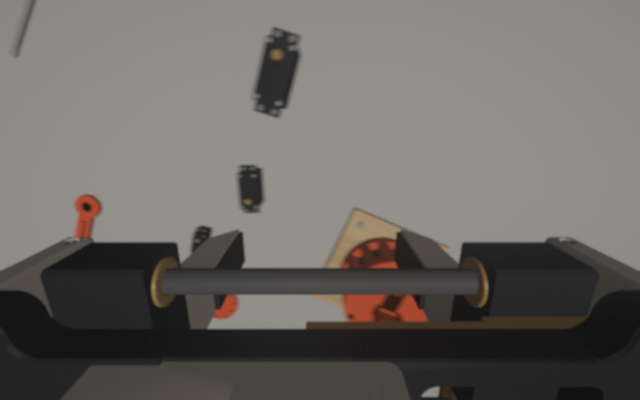

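Camera shows the servo at (250,189), and the arm hasn't reached its target yet, so I'll finish the move.

Emit:
carry_out --pt "22 -30 0 0" --pt "44 -61 -5 0" --pt "44 -61 -15 0" --pt "44 -61 -17 0" --pt "44 -61 -17 0" --pt "44 -61 -17 0"

```text
time: 1.98
tool_pos: [556.8, -98.7, 158.4]
tcp_rot: [2.527, 1.567, -1.595]
contact_force: [0.6, 0.3, -0.6]
grip_width: 91.7
```

```bash
cat > servo.py <<'E'
from h import *
o=get_obs();c=cam("wrist",o);im=capture("wrist")[...,::-1].copy()
cv2.imwrite("pics/w2.png",im)
g=cv2.GaussianBlur(im,(3,3),0).max(2);m=(g<75).astype(np.uint8)
n,l,s,ce=cv2.connectedComponentsWithStats(m)
t=proj(c,[554,-94,29])[0];print(o["time"],o["tool_pos"],"expect",t)
k=min((k for k in range(1,n) if s[k,4]>300 and s[k,1]+s[k,3]<240),key=lambda k:np.hypot(*(ce[k]-t)))
pts=np.argwhere(l==k)[:,::-1]
print(s[k],cv2.minAreaRect(plane(c,pts,29)[:,:2].astype(np.float32)))
hsv=cv2.cvtColor(im,cv2.COLOR_BGR2HSV)
x,y,w,h=s[k,:4];b=cv2.inRange(hsv[y:y+h,x:x+w],(12,110,70),(30,255,255))
q=np.argwhere(b)[:,::-1].mean(0)+[x,y];print("shaft",q,plane(c,q,43)[0],b.sum()//255)
cv2.imwrite("pics/w2c.png",cv2.resize(im[:260,180:460],None,fx=2,fy=2))
E
python3 servo.py
```

```text
1.9833 [556.78543041 -98.73248521 158.43176146] expect [324.41382205 191.29510088]
[316 168  18  48 689] ((554.595947265625, -93.38883209228516), (50.75440216064453, 17.999576568603516), 33.973228454589844)
shaft [324.9047619  205.42857143] [562.88526904 -87.61817657  43.        ] 21
```

View pics/w2c.png

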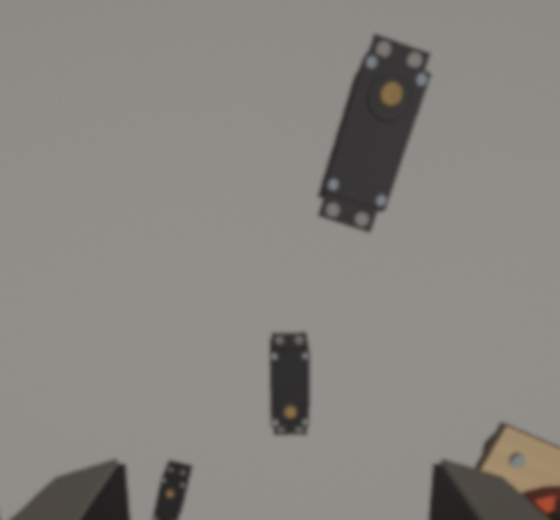

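The crop shows the target servo upright and square to the jaws, with its case at image (325,192) and its shaft at (325,205). Its centre is (554.6,-93.3), yaw 34°, from both ears and shaft. I'll descend and grip.

Emit:
carry_out --pt "-2 5.4 -25 0" --pt "-2 5.4 -55 0" --pt "-2 5.4 -85 0" --pt "-2 5.4 -115 0" --pt "-2 5.4 -135 0" --pt "-2 5.4 -147 0" --pt "-2 5.4 -152 0" --pt "-2 5.4 -152 0" --pt "-2 5.4 -152 0" --pt "-2 5.4 -152 0" --hand 50

```text
time: 2.87
tool_pos: [556.0, -93.2, 8.4]
tcp_rot: [-3.084, 1.565, -0.922]
contact_force: [0.6, -1.3, 0.2]
grip_width: 50.1
```

Emit:
carry_out --pt "0 0 0 0" --pt "0 0 0 0" --pt "0 0 0 0" --pt "0 0 0 0" --pt "0 0 0 0" --pt "0 0 0 0" --pt "0 0 0 0" --pt "0 0 0 0" --hand 10

```text
time: 3.53
tool_pos: [556.0, -93.3, 8.6]
tcp_rot: [-3.077, 1.565, -0.915]
contact_force: [0.0, 0.2, 2.8]
grip_width: 19.8
```

Emit:
carry_out --pt "0 0 15 0" --pt "0 0 40 0" --pt "0 0 75 0" --pt "0 0 110 0" --pt "0 0 145 -2" --pt "4 20 170 -4" --pt "10 45 181 -7" --pt "18 75 181 -12" --pt "25 105 181 -17" --pt "32 135 181 -22" --pt "38 165 181 -24" --pt "43 185 181 -24" --pt "43 192 181 -24" --pt "43 192 181 -24" --pt "43 192 181 -24" --pt "43 192 181 -24" --pt "43 192 181 -24"

```text
time: 4.95
tool_pos: [598.9, 97.3, 189.6]
tcp_rot: [-3.119, 1.565, -1.377]
contact_force: [0.7, 0.1, 0.1]
grip_width: 19.7
```

Run:
```python
from h import *
o=get_obs();c=cam("wrist",o);im=capture("wrist")[...,::-1].copy()
print(o["time"],o["tool_pos"],o["tcp_rot"],o["contact_force"],o["grip_width"])
np.savez("v3.npz",K=c[0],P=c[1])
cv2.imwrite("pics/w3.png",im)
cv2.imwrite("pics/w3c.png",cv2.resize(im[60:320,190:450],None,fx=2.3,fy=2.3,interpolation=cv2.INTER_CUBIC))
```

```text
4.95 [598.93291882  97.32091359 189.58371319] [-3.11870498  1.56460119 -1.3769461 ] [0.65887557 0.07941135 0.09028174] 19.66575888275332
```

View pics/w3c.png

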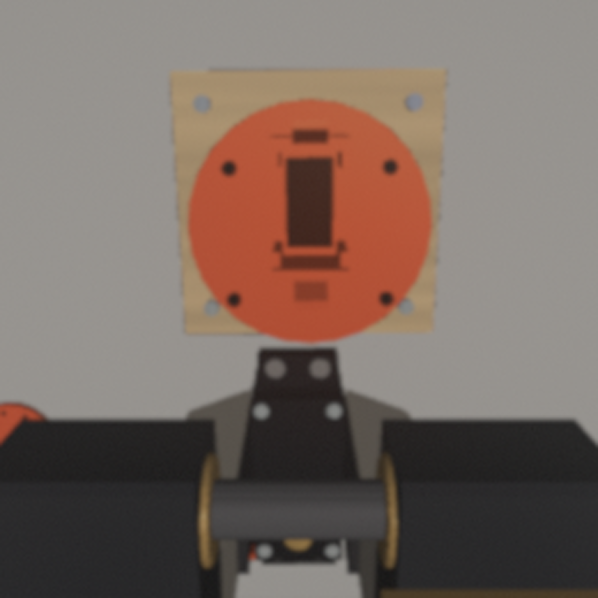

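View: deck circle centre crop (310,220), pocket opening (287–333,157–247), and the servo's near ear edge at crop y≈349 with its shaft at the bottom (+x) as needed. I'll measure these.

```bash
cat > m.py <<'E'
from h import *
v=np.load("v3.npz");c=(v["K"],v["P"]);im=cv2.imread("pics/w3.png");o=get_obs()
hsv=cv2.cvtColor(im,cv2.COLOR_BGR2HSV)
roi=np.zeros(im.shape[:2],np.uint8);roi[95:212,262:386]=255
m=cv2.inRange(hsv,(0,150,60),(11,255,255))&roi
ct=max(cv2.findContours(m,cv2.RETR_EXTERNAL,cv2.CHAIN_APPROX_NONE)[0],key=cv2.contourArea)[:,0]
ct=cv2.convexHull(ct)[:,0]
for z in (75,78,81):
    (e,r)=cv2.minEnclosingCircle(plane(c,ct,z)[:,:2].astype(np.float32));print("drum z",z,np.round(e,1),round(r,1))
d=((im.max(2)<75)&(roi>0)).astype(np.uint8)
n,l,s,ce=cv2.connectedComponentsWithStats(d)
k=max((k for k in range(1,n) if abs(ce[k,0]-325)<15),key=lambda k:s[k,4])
for z in (75,78): print("opening",z,s[k],cv2.minAreaRect(plane(c,np.argwhere(l==k)[:,::-1],z)[:,:2].astype(np.float32)))
b=cv2.inRange(hsv,(10,50,60),(30,200,255));b[:85]=0;b[210:]=0;b[:,:255]=0;b[:,395:]=0
b=cv2.morphologyEx(b,cv2.MORPH_OPEN,np.ones((3,3)))
print("board",[cv2.minAreaRect(plane(c,np.argwhere(b)[:,::-1],z)[:,:2].astype(np.float32)) for z in (15,20)])
zt=o["tool_pos"][2]-8.6
U=lambda x,y:(190+x/2.3,60+y/2.3)
p=plane(c,[U(260,349),U(336,349)],zt+29);print("ear edge",p.round(1),"tcp",o["tool_pos"].round(1))
q=plane(c,[U(261,411),U(334,411)],zt+37);print("screws",q.round(1))
print("slots clips", plane(c,[U(310,136),U(311,291)],77).round(1))
yaw=np.degrees(o["tcp_rot"][2]-o["tcp_rot"][0])
M=R.from_euler("xyz",o["tcp_rot"]).as_matrix();print("jaw yaw",np.degrees(np.arctan2(M[1,2],M[0,2])),"tool x",M[:,0].round(4))
E
python3 m.py
```

```text
drum z 75 [562.6  95.4] 50.0
drum z 78 [562.2  95.2] 49.4
drum z 81 [561.7  95.1] 48.9
opening 75 [316 130  17  36 612] ((552.796875, 93.47480010986328), (32.790321350097656, 15.38369369506836), 9.965609550476074)
opening 78 [316 130  17  36 612] ((552.4603881835938, 93.38058471679688), (32.429473876953125, 15.214426040649414), 9.965132713317871)
board [((562.4749145507812, 95.40650939941406), (131.1731414794922, 131.5142822265625), 10.427323341369629), ((561.8696899414062, 95.2485580444336), (129.20156860351562, 129.5375213623047), 10.427325248718262)]
ear edge [[571.3  84.4 210. ]
 [568.4 101.  210. ]] tcp [599.   97.4 189.6]
screws [[582.3  86.8 218. ]
 [579.6 102.3 218. ]]
slots clips [[526.9  89.5  77. ]
 [589.2 101.1  77. ]]
jaw yaw 99.79086686653613 tool x [ 0.0014 -0.006  -1.    ]
```

Pocket (552.5,93.5), yaw 10.1°, deck ≈76. The servo centre sits about 1.2–2 mm behind the TCP lengthwise, so I'll use 1.5. Moving above the cradle.

Emit:
carry_out --pt "-12 -1 0 0" --pt "-28 -2.5 0 0.3" --pt "-40 -3.5 0 0.3" --pt "-45 -3.7 -10 0.3" --pt "-45 -3.7 -30 0.3" --pt "-45 -3.7 -45 0.3" --pt "-45 -3.7 -56 0.3" --pt "-45 -3.7 -60 0.3" --pt "-45 -3.7 -60 0.3" --pt "-45 -3.7 -60 0.3" --pt "-45 -3.7 -60 0.3"

```text
time: 5.92
tool_pos: [554.6, 93.5, 130.6]
tcp_rot: [-2.846, 1.564, -1.1]
contact_force: [-0.5, -0.7, -0.8]
grip_width: 19.7
```

Run:
```python
from h import *
o=get_obs();c=cam("wrist",o);im=capture("wrist")[...,::-1].copy();sc=capture("scene")[...,::-1].copy()
print(o["time"],o["tool_pos"],o["tcp_rot"],o["contact_force"],o["grip_width"])
np.savez("v4.npz",K=c[0],P=c[1]);cv2.imwrite("pics/w4.png",im)
a=cv2.resize(im[120:320,220:420],None,fx=2.9,fy=2.9,interpolation=cv2.INTER_CUBIC)
b=cv2.resize(sc[95:205,310:380],None,fx=3,fy=3,interpolation=cv2.INTER_CUBIC)
out=np.zeros((580,800,3),np.uint8);out[:,:580]=a;out[:330,585:795]=b
cv2.imwrite("pics/w4c.png",out)
```

```text
5.9167 [554.60131586  93.46450923 130.57583539] [-2.84642308  1.56412106 -1.09987371] [-0.45996072 -0.68834592 -0.76703819] 19.672106420568774
```

View pics/w4c.png

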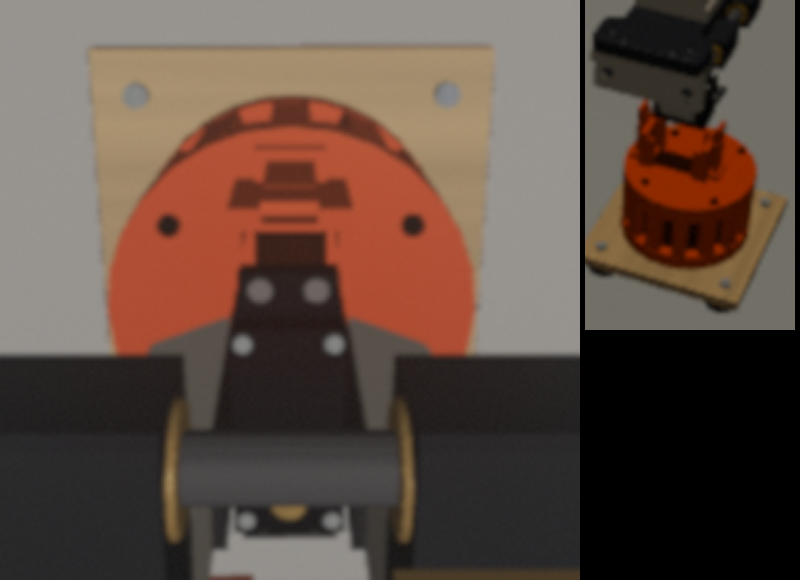

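The servo is lined up to about 0.5 mm (ear centre crop x 288, cradle 290). I'll correct that slightly and lower it into the guides, short of the noses.

Emit:
carry_out --pt "-0.5 0.5 -2 0" --pt "-0.5 0.5 -6 0" --pt "-0.5 0.5 -10 0" --pt "-0.5 0.5 -13 0" --pt "-0.5 0.5 -16 0" --pt "-0.5 0.5 -19 0" --pt "-0.5 0.5 -21 0" --pt "-0.5 0.5 -21 0" --pt "-0.5 0.5 -21 0"

```text
time: 6.77
tool_pos: [554.0, 94.1, 109.4]
tcp_rot: [-2.892, 1.564, -1.145]
contact_force: [-0.4, 0.3, -0.6]
grip_width: 20.0
```

Emit:
carry_out --pt "0 0 -1 0" --pt "0 0 -2 0" --pt "0 0 -3 0" --pt "0 0 -4 0" --pt "0 0 -5 0" --pt "0 0 -6 0" --pt "0 0 -6 0"

```text
time: 7.35
tool_pos: [553.8, 94.1, 103.1]
tcp_rot: [-2.949, 1.564, -1.202]
contact_force: [0.9, 0.2, -0.2]
grip_width: 19.7
```

Emit:
carry_out --pt "0 0 -1 0" --pt "0 0 -2 0" --pt "0 0 -3 0" --pt "0 0 -3.5 0" --pt "0 0 -4 0" --pt "0 0 -4.5 0" --pt "0 0 -5 0" --pt "0 0 -5.5 0" --pt "0 0 -6 0" --pt "0 0 -6 0"

```text
time: 8.18
tool_pos: [553.9, 94.1, 97.3]
tcp_rot: [-2.907, 1.564, -1.16]
contact_force: [-1.3, -0.7, 4.2]
grip_width: 19.8
```

Emit:
carry_out --pt "0 0 -0.5 0" --pt "0 0 -1 0" --pt "0 0 -1.5 0" --pt "0 0 -2 0" --pt "0 0 -2.5 0" --pt "0 0 -3 0" --pt "0 0 -3 0"

```text
time: 8.77
tool_pos: [553.7, 94.1, 94.0]
tcp_rot: [-2.973, 1.564, -1.226]
contact_force: [-2.2, -0.4, 2.1]
grip_width: 20.0
```

Emit:
carry_out --pt "-0.3 0 -0.5 0" --pt "-0.3 0 -1 0" --pt "-0.3 0 -1.5 0" --pt "-0.3 0 -2 0" --pt "-0.3 0 -2 0"

```text
time: 9.18
tool_pos: [553.5, 94.1, 91.8]
tcp_rot: [-2.986, 1.564, -1.239]
contact_force: [-0.5, -0.6, -1.2]
grip_width: 19.8
```

Emit:
carry_out --pt "0 0 -0.5 0" --pt "0 0 -1 0" --pt "0 0 -1.5 0" --pt "0 0 -2 0" --pt "0 0 -2 0"

```text
time: 9.6
tool_pos: [553.7, 94.1, 91.2]
tcp_rot: [-2.815, 1.564, -1.068]
contact_force: [-3.5, -0.4, 8.8]
grip_width: 19.8
```

Emit:
carry_out --pt "-0.3 0 -2 0" --pt "-0.3 0 -2.5 0" --pt "-0.3 0 -3 0" --pt "-0.3 0 -3.5 0" --pt "-0.3 0 -4 0" --pt "-0.3 0 -4 0"

```text
time: 10.1
tool_pos: [553.8, 94.1, 91.0]
tcp_rot: [-2.533, 1.562, -0.785]
contact_force: [-10.9, -1.3, 28.2]
grip_width: 19.7
```

28 N with no travel: it is either home already (deck a bit higher than estimated) or jammed. I'll relieve the load and look.

Emit:
carry_out --pt "0 0 -0.2 0" --pt "0 0 -0.2 0" --pt "0 0 -0.2 0"

```text
time: 10.35
tool_pos: [553.9, 94.1, 91.3]
tcp_rot: [-2.5, 1.562, -0.753]
contact_force: [-2.5, -0.1, 6.9]
grip_width: 20.0
```

Run:
```python
from h import *
o=get_obs();c=cam("wrist",o);im=capture("wrist")[...,::-1].copy();sc=capture("scene")[...,::-1].copy()
print(o["time"],o["tool_pos"],o["tcp_rot"],o["contact_force"],o["grip_width"])
np.savez("v5.npz",K=c[0],P=c[1]);cv2.imwrite("pics/w5.png",im)
a=cv2.resize(im[150:320,235:405],None,fx=3,fy=3,interpolation=cv2.INTER_CUBIC)
b=cv2.resize(sc[120:180,315:375],None,fx=4.8,fy=4.8,interpolation=cv2.INTER_CUBIC)
out=np.zeros((510,800,3),np.uint8);out[:,:510]=a;out[:288,511:799]=b
cv2.imwrite("pics/w5c.png",out)
```

```text
10.35 [553.87136269  94.09491056  91.25665432] [-2.49999114  1.56176491 -0.75297689] [-2.48466368 -0.05418408  6.9195041 ] 19.995294755675825
```

View pics/w5c.png

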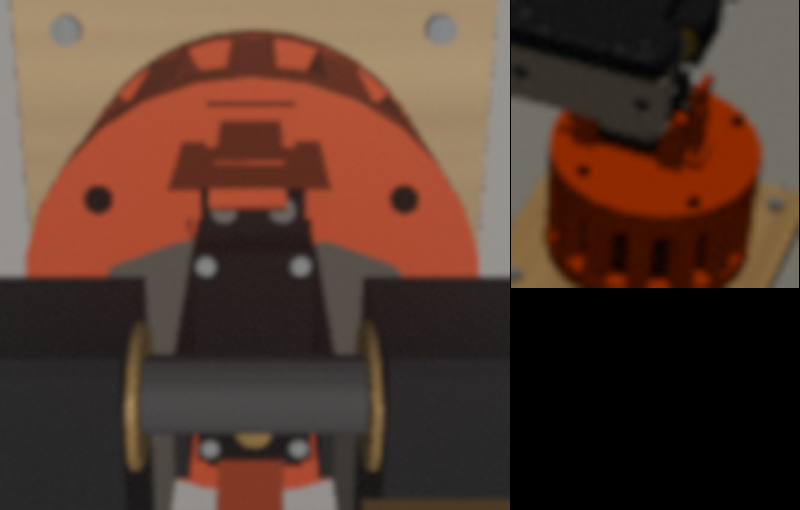

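The tail nose now lies over its ear (crop (250,197) covering the ear screws), and at the shaft end orange hides the ear right at the case edge (250,458). Both ears look clipped and the servo is on a hard stop. I'll tug gently first to calibrate the stiffness.

Emit:
carry_out --pt "0 0 0.5 0" --pt "0 0 1 0" --pt "0 0 1 0" --pt "0 0 1 0" --pt "0 0 1 0"

```text
time: 10.87
tool_pos: [553.7, 94.1, 91.8]
tcp_rot: [-2.582, 1.562, -0.835]
contact_force: [-0.1, -0.7, -2.4]
grip_width: 19.8
```

Emit:
carry_out --pt "0 0 0.5 0" --pt "0 0 1 0" --pt "0 0 1 0" --pt "0 0 1 0" --pt "0 0 1 0"

```text
time: 11.28
tool_pos: [553.3, 94.1, 92.3]
tcp_rot: [-2.702, 1.563, -0.954]
contact_force: [0.6, 0.2, -7.9]
grip_width: 19.6
```

Emit:
carry_out --pt "0 0 0.7 0" --pt "0 0 0.7 0" --pt "0 0 0.7 0" --pt "0 0 0.7 0"

```text
time: 11.62
tool_pos: [552.9, 94.0, 92.5]
tcp_rot: [-2.838, 1.564, -1.09]
contact_force: [0.7, -0.4, -11.1]
grip_width: 19.6
```

Run:
```python
from h import *
for i in range(4):
    o=get_obs();print(o["time"],o["tool_pos"].round(2),np.round(o["contact_force"],2));capture("top")
```

```text
11.6167 [552.94  94.03  92.48] [  0.69  -0.4  -11.09]
11.6667 [552.95  94.    92.48] [ -0.13   0.11 -11.15]
11.7167 [552.93  94.03  92.49] [  0.94  -0.42 -12.15]
11.7667 [552.93  94.01  92.49] [  0.29  -0.56 -12.83]
```

Emit:
carry_out --pt "0 0 0.36 0" --pt "0 0 0.36 0" --pt "0 0 0.36 0"

```text
time: 12.07
tool_pos: [552.7, 94.0, 92.6]
tcp_rot: [-2.913, 1.564, -1.165]
contact_force: [-0.9, -0.5, -15.5]
grip_width: 19.5
```

Run:
```python
from h import *
for i in range(5):
    o=get_obs();print(o["time"],o["tool_pos"].round(2),np.round(o["contact_force"],2));capture("top")
```

```text
12.0667 [552.72  93.99  92.58] [ -0.88  -0.47 -15.46]
12.1167 [552.73  94.02  92.59] [ -0.46  -1.64 -14.68]
12.1667 [552.74  94.    92.59] [  0.81  -0.54 -15.28]
12.2167 [552.77  94.01  92.63] [  0.57  -0.72 -14.89]
12.2667 [552.72  94.    92.61] [  0.34  -0.08 -14.67]
```

Creeping up to 15 N, so I'll ease back toward z≈92.4, where the clip stiffness gives 10 N.

Emit:
carry_out --pt "0 0 -0.2 0" --pt "0 0 -0.2 0" --pt "0 0 -0.2 0"

```text
time: 12.57
tool_pos: [552.8, 94.0, 92.6]
tcp_rot: [-2.87, 1.564, -1.123]
contact_force: [-0.4, -0.1, -14.3]
grip_width: 19.9
```

Run:
```python
from h import *
for i in range(4):
    o=get_obs();print(o["time"],o["tool_pos"].round(2),np.round(o["contact_force"],2));capture("top")
```

```text
12.5667 [552.81  94.02  92.57] [ -0.45  -0.1  -14.26]
12.6167 [552.81  94.    92.56] [ -0.55  -0.98 -13.03]
12.6667 [552.82  94.01  92.54] [  0.35  -0.57 -12.88]
12.7167 [552.83  94.    92.55] [ -0.68   0.   -12.4 ]
```

Emit:
carry_out --pt "0 0 -0.4 0" --pt "0 0 -0.4 0" --pt "0 0 -0.4 0" --pt "0 0 -0.14 0"

```text
time: 13.1
tool_pos: [552.8, 94.0, 92.5]
tcp_rot: [-2.847, 1.564, -1.099]
contact_force: [-0.5, -0.4, -12.1]
grip_width: 19.5
```

```bash
cat > hold.py <<'E'
from h import *
import sys
L=[]
for i in range(int(sys.argv[1])):
    o=get_obs();L.append([o["time"],o["tool_pos"][2],o["contact_force"][2]]);capture("top")
    if i>6 and not 8.3<-np.mean([x[2] for x in L[-3:]])<12: break
L=np.array(L)
for x in L[::2]: print(x.round(2))
E
python3 hold.py 24
```

```text
[ 13.1   92.53 -12.06]
[ 13.2   92.5  -10.42]
[13.3  92.49 -9.95]
[13.4  92.51 -9.99]
[13.5  92.49 -9.04]
[13.6  92.49 -9.87]
[13.7  92.48 -9.57]
[ 13.8   92.48 -10.15]
[13.9  92.48 -9.65]
[14.   92.48 -9.22]
[14.1  92.48 -8.67]
[14.2  92.47 -8.52]
```

10 N held for about 1.1 s, sagging slightly at the end. I'll trim to 10 and hold once more for a clean second.

Emit:
carry_out --pt "0 0 0.15 0" --pt "0 0 0.15 0" --pt "0 0 0.04 0"

```text
time: 14.55
tool_pos: [552.9, 94.0, 92.5]
tcp_rot: [-2.867, 1.564, -1.119]
contact_force: [0.1, -0.3, -9.4]
grip_width: 19.8
```

```bash
python3 hold.py 28
```

```text
[14.55 92.46 -9.4 ]
[14.65 92.49 -9.26]
[14.75 92.5  -9.72]
[14.85 92.5  -9.91]
[ 14.95  92.49 -10.17]
[15.05 92.48 -9.64]
[ 15.15  92.48 -10.69]
[15.25 92.49 -9.74]
[ 15.35  92.5  -10.66]
[15.45 92.49 -9.92]
[15.55 92.47 -9.98]
[ 15.65  92.5  -10.76]
[15.75 92.5  -9.45]
[ 15.85  92.48 -10.28]
```

A steady 10 N held for 1.3 s. Now I'll press it back home, release and retreat.

Emit:
carry_out --pt "0 0 -0.5 0" --pt "0 0 -1 0" --pt "0 0 -1.5 0" --pt "0 0 -2 0" --pt "0 0 -2.2 0" --pt "0 0 -2.2 0"

```text
time: 16.45
tool_pos: [553.7, 94.1, 91.3]
tcp_rot: [-2.586, 1.562, -0.839]
contact_force: [0.6, -1.1, 2.7]
grip_width: 19.3
```

Emit:
carry_out --pt "0 0 -0.5 0" --pt "0 0 -0.5 0" --pt "0 0 -0.5 0" --pt "0 0 -0.5 0"

```text
time: 16.78
tool_pos: [554.1, 94.1, 91.3]
tcp_rot: [-2.489, 1.562, -0.742]
contact_force: [0.0, -0.8, 4.9]
grip_width: 19.7
```

Emit:
carry_out --pt "0 0 0.3 0" --pt "0 0 0.3 0" --pt "0 0 0.3 0" --pt "0 0 0.3 0" --pt "0 0 0.3 0" --pt "0 0 0.3 0" --hand 45

```text
time: 17.28
tool_pos: [554.0, 94.1, 91.4]
tcp_rot: [-2.515, 1.562, -0.768]
contact_force: [0.7, -0.9, 0.8]
grip_width: 45.0
```

Emit:
carry_out --pt "0 0 5 0" --pt "0 0 15 0" --pt "0 0 30 0" --pt "0 0 50 0" --pt "0 0 75 0" --pt "15 2.6 100 0" --pt "32 5.5 105 0" --pt "50 8.7 105 0" --pt "50 8.7 105 0" --pt "50 8.7 105 0" --pt "50 8.7 105 0"

```text
time: 18.2
tool_pos: [603.2, 102.8, 196.4]
tcp_rot: [-2.624, 1.563, -0.876]
contact_force: [0.6, 0.8, -0.0]
grip_width: 45.2
```

Run:
```python
from h import *
o=get_obs();c=cam("wrist",o);im=capture("wrist")[...,::-1].copy();sc=capture("scene")[...,::-1].copy()
print(o["time"],o["tool_pos"],o["contact_force"],o["grip_width"])
a=cv2.resize(im[85:235,240:410],None,fx=3,fy=3,interpolation=cv2.INTER_CUBIC)
b=cv2.resize(sc[115:205,305:380],None,fx=3.8,fy=3.8,interpolation=cv2.INTER_CUBIC)
out=np.zeros((450,800,3),np.uint8);out[:,:510]=a;out[:b.shape[0],512:512+b.shape[1]]=b
cv2.imwrite("pics/w6c.png",out)
```

```text
18.2 [603.19973688 102.77035761 196.36966767] [ 0.58297343  0.7669392  -0.01354132] 45.19708193312322
```

View pics/w6c.png

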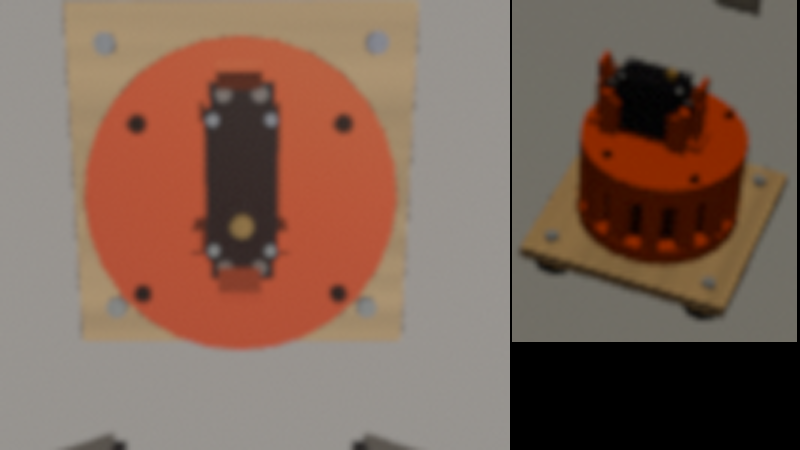

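Final look: the servo is upright and square in the cradle. The shaft is at crop (242,227), toward +x. The orange noses overlap both ears, the tail one at (240,80) and the shaft one at (240,275). Handing in.

```bash
python3 -c "
from plant import *
print(get_obs()['time']);print(close_job())"
```

```text
18.3
the job is handed in; nothing more can be done
None
```

The servo is clipped into the cradle, and I handed the job in at 18.3 s. I picked the middle-sized servo (about 53 mm over the ears in the image), lowered it in shaft over the drum and pressed it to a hard stop.

**Press:** the peak reading was 28 N, taken after it was already on the stop. I did not see the 10–15 N spreading force directly; it fell between readings. The stop came about 3.5 mm higher than my deck estimate predicted, which is within the squash of the feet.

**Tug:** the servo rose about 1 mm and held, which matches the stated play and give. While trimming the force, the pull crept up to about 15.5 N for a fraction of a second before I eased it off. I then held roughly 9–10 N for 1.1 s and a clean 10 N (readings 9.3–10.8 N) for 1.3 s.

**Last checks:** I pressed it back to the same height, 91.3 mm at the fingertips, then let go and backed off. The final picture shows it upright and square with both noses over the ears. The arm is touching nothing. I did not pick up or push any other part, but I did not re-measure where they lie.

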